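# Level the face camera and pin its tilt shaft

## Task

The face camera on the registration desk has drooped. Swing its crank bar back until the crank stands upright and the camera is level, so that the hidden cross-hole in its shaft lines up under the hole in the housing; then take the long steel locking pin from the wooden rack (not the short pin or the marker pen) and push it straight down through the housing and shaft until its collar rests on the housing, and let go.

Things in the scene. Friction and masses are not known exactly. Their poses are not given: they have to be found in the camera images.
- camera_tilt (a joint): Camera shaft angle, rad; the shaft runs level along the stand's y, axis 43 mm below pin_hole. 0 = crank upright, camera level, 23 mm cross-hole lined up; positive = crank leans to the stand's +x, lens droops. Starts at 0.5 to 0.95; turns -0.6 to 1.2, no stop at 0; friction 0.35 N m (4 N at the bar) holds it where left. The pin passes only within about 0.25 of 0.
- grip_bar (a point): Centre of the crank's black round grip bar, 18 mm thick, 85 mm long, parallel to the shaft: 90 mm from the shaft axis and 110 mm from pin_hole along the stand's -y. Its +y end joins the crank arm, whose face is 45 mm from this point. With the crank upright it is 47 mm above pin_hole. z points out along the crank, y along the bar.
- pin_hole (a point): Centre of the round 22 mm hole in the flat 70 x 70 mm top of the grey housing, 118 mm above the desk, fixed. z up; x is the stand's forward axis (lens direction, away from the robot); y along the shaft towards the camera, the crank is on the -y side. A second 22 mm hole lies in line below the shaft, its underside 96 mm below this point.
- long_pin: Long steel pin standing head up, 40 mm deep, in one of 3 holes 80 mm apart, left to right, in a wooden rack (60 x 230 x 45 mm). Shank 14 mm thick, 92 long with a 10 mm tapered nose; collar 36 wide, 5 thick; round grip 24 wide, 32 high; 0.16 kg. Origin: underside of the nose, z up; grip's middle 113 mm above it. Beside it: a short pin (shank 46 mm) and a 135 mm marker pen.
Mind the look-alikes: they are no part of the job. What is shaped like the long_pin but orange is not meant.

How it is judged:
By the outcome, as a careful person would: the job done as asked, in the order asked, and still so for the second after the job is handed in, with the robot touching nothing.
It also fails if it takes over 58 s, if anything falls off the work surface, if the arm or the gripper's body presses on something with over 40 N, if the wrist force passes 120 N, or if a joint passes its speed limit or range.

## Robot

A 7-joint arm with a two-finger parallel gripper is mounted at the origin on the work surface. World frame = base frame: x ahead of the robot, y to its left, z up, the work surface at z = 0. Lengths are in m, angles in rad, forces in N, time in s.
With the tool pointing down it reaches from about 0.425 to 0.95 m from the base axis. Payload 4.7 kg.
Tool frame: the origin (TCP) lies between the finger pads; the fingertips stand 25 mm ahead of it and the grasp point (between the pads) lies 6 mm ahead of it; x points along the fingers, z is the direction in which the jaws open and shut, and the axes are right-handed (so a half turn about x gives the same grasp; the last joint's range is limited). The gripper opens to 85 mm and grips with 20 to 120 N. Pads are 22 mm wide; open, the fingers measure 114 mm over their backs; the gripper's body (76 mm by 85 mm) begins 54 mm behind the grasp point. The pads swing forward as they close: fully open they stand 13 mm farther back than shut.
Start: joints at [1.107, 0.469, -0.049, 1.532, 0.024, 1.141, -0.082], TCP at [0.284, -0.612, 0.256] pointing down, gripper open.
Joint ranges: [-2.59, 2.59], [-0.33, 1.99], [-1.39, 1.29], [0.1, 2.45], [-1.04, 4.18], [0.21, 1.99], [-2.66, 2.66]. Speed limits (rad/s): [2.57, 2.57, 3.14, 3.14, 3.14, 3.14, 3.14].

## Interface

Orientations are given as a 3x3 rotation matrix whose columns are the frame's x, y, z axes.
In Python, from rig import * gives the robot as it stands. Calls block until the motion is done:
- movep(position, orientation): joint-space move of the TCP to a pose.
- move_l(position, attitude=None, feed=0.15, until_force=None): straight line of the TCP; attitude=None keeps the orientation; feed is the mean speed in m/s. With until_force (N) it stops when the force on the tool has changed by that much, and returns True; else False.
- move_joints(angles): joint-space move.
- command_gripper(opening, newtons=None): finger opening in m; newtons is the grip in N (None keeps the last); returns when the fingers have stopped.
- sleep(seconds).
- inverse_kinematics(position, orientation): joint angles nearest the present ones, or None.
- sense(): the state.
- camera(name): name is "scene" or "top" or "wrist"; returns (picture, depth): 400x640x3 uint8, red, green, blue; 400x640 float32, m along the optical axis (not along the pixel's ray), 0 where there is no reading.
- camera_params(name): a dict with "K" (3x3 intrinsics, pixels), "dist" ([k1, k2, p1, p2, k3] as OpenCV has them; the pictures are not rectified), "position" and "rotation" of the camera in the world; the wrist camera has in their place "tool_from_camera" (4x4, takes a point from camera to tool coordinates, whose origin is the TCP and whose axes are the tool frame's). Camera axes: x right, y down, z forward; pixel columns grow to the right and rows downward; lengths in m; the calibration is good to about 2 mm. A picture is of the moment at which its call begins: read the wrist's pose just before it. camera_params takes no time and is no camera call.
A pose or a line that the arm cannot do raises Unreachable and nothing moves.
- finish_job(): hands the job in, once; it reports no verdict.
The state is a dict: "time_s": time; "joint_pos": joint angles; "qd": joint speeds; "joint_efforts": joint torques, N m; "position": TCP position; "tcp_rot": TCP orientation; "wrist_force": force on the tool from outside, world axes, zero at the start; "ft_torque": the same for the moment, N m; "finger_gap": finger opening in m.
Only numpy, scipy, OpenCV 4.12 (cv2) and the standard library are available. Lean on these libraries where they do the work, as an engineer would, in place of code of your own. Each camera call takes 0.05 s, during which the arm holds its last target. There are 200 camera calls.

## Working session

There is one attempt and no reset: what is moved stays moved. The work goes in short steps, each a Python script; the robot and the scene stay as the last script left them, time stands still between calls to the robot, and variables do not carry over. Pictures are saved under pics/ and viewed, about 8 in all and at most 12, crops included, and the job is handed in when it is done.

```bash
mkdir -p pics; ls
cat > h.py <<'E'
from rig import *
import numpy as np, cv2
def grab(n):
    s=sense(); im,d=camera(n); p=camera_params(n)
    if n=="wrist":
        T=np.eye(4);T[:3,:3]=s["tcp_rot"];T[:3,3]=s["position"];T=T@np.array(p["tool_from_camera"])
        R,t=T[:3,:3],T[:3,3]
    else: R,t=np.array(p["rotation"]),np.array(p["position"])
    return im,d,np.array(p["K"]),np.array(p["dist"]),R,t
def ray(v,uv):
    im,d,K,D,R,t=v
    q=cv2.undistortPoints(np.array(uv,float).reshape(-1,1,2),K,D).reshape(-1,2)
    return np.c_[q,np.ones(len(q))]@R.T,t
def onplane(v,uv,z):
    r,t=ray(v,uv); return t+r*((z-t[2])/r[:,2:])
def cloud(v):
    im,d,K,D,R,t=v
    vv,uu=np.mgrid[:d.shape[0],:d.shape[1]]
    r,_=ray(v,np.stack([uu,vv],-1).reshape(-1,2))
    P=t+r*d.reshape(-1,1); P[d.reshape(-1)==0]=np.nan
    return P.reshape(*d.shape,3)
def save(name,im): cv2.imwrite("pics/"+name,im[:,:,::-1])
E
python3 - <<'E'
from h import *
for n in("scene","top"):
    v=grab(n); save(n+"0.png",v[0]); print(n,v[5].round(3),v[4].round(2).tolist(),(v[1]>0).mean())
print(sense())
E
```

```text
pics
scene [1.034 0.246 0.715] [[-0.49, 0.61, -0.62], [0.87, 0.35, -0.34], [0.01, -0.71, -0.71]] 0.99611328125
top [ 0.391 -0.039  0.934] [[0.0, -0.99, 0.15], [-1.0, -0.01, -0.03], [0.04, -0.15, -0.99]] 0.9959375
{'time_s': 0.1, 'joint_pos': array([ 1.10706148,  0.46938942, -0.04861276,  1.53355972,  0.02409791,
        1.1410283 , -0.08231298]), 'qd': array([-3.04244588e-04, -1.33615495e-03,  8.64545574e-05, -2.45011076e-03,
       -6.83011822e-04,  7.73520078e-04, -2.02501003e-04]), 'joint_efforts': array([ 2.23494935e-03, -5.11512995e+01, -4.66278184e-02, -2.38391948e+01,
        1.07117047e-02,  4.35389360e-03, -1.15794414e-06]), 'position': array([ 0.28417152, -0.61173594,  0.25535333]), 'tcp_rot': array([[-8.06124062e-04,  9.06926662e-01,  4.21287764e-01],
       [ 1.60860188e-03,  4.21288532e-01, -9.06925237e-01],
       [-9.99998381e-01, -5.34099668e-05, -1.79849475e-03]]), 'wrist_force': array([-0.04260333,  0.64428876,  0.80531091]), 'ft_torque': array([-0.0291018 , -0.00639673, -0.01662191]), 'finger_gap': 0.08553694793116441}
```

View pics/scene0.png

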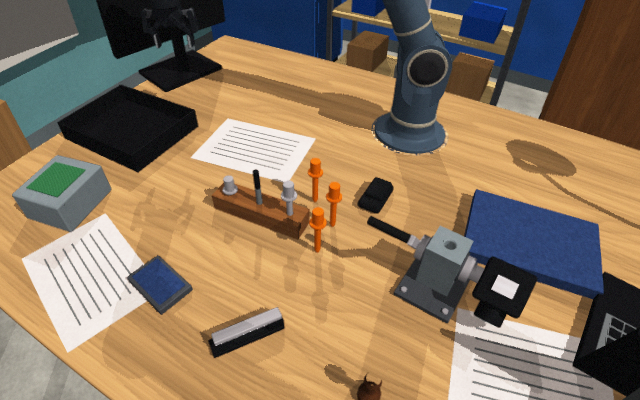

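View pics/top0.png

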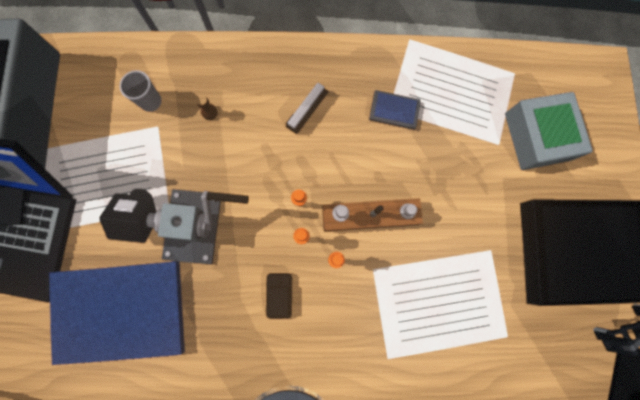

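The scene view shows three things in the rack: a short pin at (228,185), the marker at (257,185) and a taller steel pin at (289,195). Three orange decoys stand at (315,165), (333,190) and (318,215). The housing hole is at (451,245) and the grip bar at (390,230). In the top view the tall pin is at (341,213), the short pin at (409,211), the hole at (177,222) and the bar at (229,198).

Next I'll measure these.

```bash
cat > m.py <<'E'
from h import *
V={n:grab(n) for n in("scene","top")}
C={n:cloud(V[n]) for n in V}
def med(n,u,v,r=3): 
    p=C[n][v-r:v+r+1,u-r:u+r+1].reshape(-1,3); return np.nanmedian(p,0).round(4)
for n,l in(("scene",dict(short=(228,182),marker=(256,173),long=(289,183),o1=(315,163),o2=(334,187),o3=(318,213),house=(440,240),bar=(385,228),desk=(330,300))),
 ("top",dict(long=(341,211),short=(409,210),marker=(377,209),o1=(299,197),o2=(302,236),o3=(337,260),house=(188,212),bar=(232,198),desk=(300,330)))):
    for k,(u,v) in l.items(): print(n,k,med(n,u,v,2))
# housing top: points z .11-.125 near
P=np.vstack([C[n].reshape(-1,3) for n in C]); 
for n in C:
    c=C[n].reshape(-1,3); h=med(n,*((440,240) if n=="scene" else (188,212)),2)
    m=(abs(c[:,2]-.118)<.006)&(np.hypot(*(c[:,:2]-h[:2]).T)<.075)
    r=cv2.minAreaRect((c[m,:2]*1000).astype(np.float32)); print(n,"housing rect",m.sum(),r)
    b=(np.abs(C[n][...,2]-.055)<.2)&(V[n][0].sum(-1)<110)
    hsv=cv2.cvtColor(V[n][0],cv2.COLOR_RGB2HSV)
    w=c[(hsv.reshape(-1,3)[:,0]<12)&(hsv.reshape(-1,3)[:,1]>110)&(abs(c[:,2]-.045)<.005)]
    print("rack",len(w),cv2.minAreaRect((w[:,:2]*1000).astype(np.float32)))
im=V["scene"][0][130:350,180:560]; save("crop1.png",cv2.resize(im,None,fx=2,fy=2,interpolation=cv2.INTER_CUBIC))
E
python3 m.py
```

```text
scene short [ 0.5243 -0.2639  0.0841]
scene marker [ 0.5121 -0.1872  0.1358]
scene long [ 0.5018 -0.1093  0.1328]
scene o1 [ 0.4116 -0.0975  0.1278]
scene o2 [ 0.4613 -0.0233  0.1282]
scene o3 [ 0.5432 -0.0164  0.1277]
scene house [0.4831 0.2173 0.1184]
scene bar [0.5352 0.1201 0.1506]
scene desk [ 6.355e-01  6.420e-02 -4.000e-04]
top long [ 0.5009 -0.1108  0.134 ]
top short [ 0.5102 -0.2664  0.0884]
top marker [ 0.5067 -0.1872  0.1305]
top o1 [ 0.5308 -0.0231  0.1287]
top o2 [ 0.449 -0.03   0.129]
top o3 [ 0.3999 -0.1021  0.1288]
top house [0.499  0.2106 0.1182]
top bar [0.5233 0.112  0.1529]
top desk [ 0.239  -0.0253 -0.0003]
scene housing rect 1083 ((485.1913757324219, 226.30108642578125), (94.34217071533203, 78.9491195678711), 87.63709259033203)
rack 104 ((-473.45245361328125, 107.9263916015625), (1252.424560546875, 2185.69287109375), 64.9585952758789)
top housing rect 1079 ((484.2161560058594, 219.45660400390625), (100.1839370727539, 81.54039001464844), 84.71392822265625)
rack 17 ((518.9338989257812, -263.52313232421875), (1058.614990234375, 150.9407958984375), 71.01634979248047)
```

View pics/crop1.png

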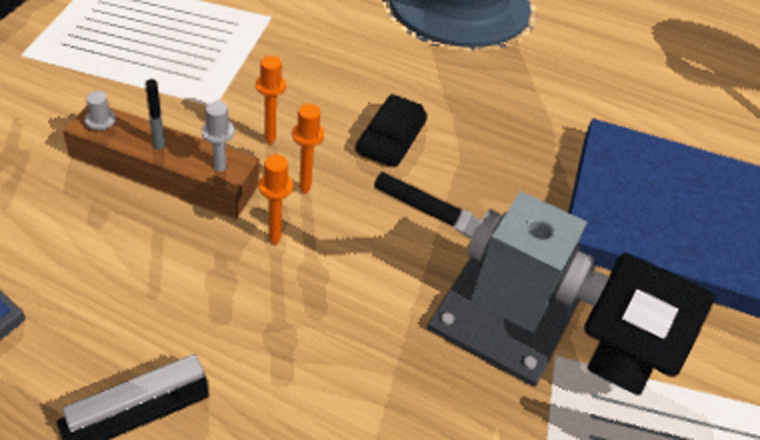

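The close crop confirms the target. The long steel pin is the right-hand one in the rack, at crop (217,125), with a head top z of about 0.133 m (expected 0.134). The short pin's head is at z 0.086 m, and the orange ones are decoys. Next I'll look at the stand with the wrist camera.

```bash
cat >> h.py <<'E'
def down(ang):  # tool x down, jaws (z) along horizontal angle ang
    z=np.array([np.cos(ang),np.sin(ang),0]); x=np.array([0,0,-1.]); return np.c_[x,np.cross(z,x),z]
E
python3 - <<'E'
from h import *
p=[.46,.17,.40]
for a in(0,np.pi):
    for q in (p,[.53,.11,.15],[.5,-.11,.13],[.485,.222,.25]): print(a,q,(lambda j:None if j is None else np.round(j,2))(inverse_kinematics(q,down(a))))
a=0 if inverse_kinematics(p,down(0)) is not None and abs(inverse_kinematics(p,down(0))[6])<1.8 else np.pi
movep(p,down(a)); sleep(.3)
v=grab("wrist"); save("w1.png",v[0]); np.savez("w1.npz",*v); print(a,sense()["position"],sense()["time_s"],v[5])
E
```

```text
0 [0.46, 0.17, 0.4] [ 0.5   0.18 -1.06  1.7   0.16  1.36 -0.59]
0 [0.53, 0.11, 0.15] [ 0.27  0.47 -0.71  1.93  0.4   0.88 -0.64]
0 [0.5, -0.11, 0.13] [ 0.55  0.41 -0.52  2.02  0.28  0.78 -0.13]
0 [0.485, 0.222, 0.25] [ 0.34  0.46 -1.11  1.83  0.45  1.13 -0.93]
3.141592653589793 [0.46, 0.17, 0.4] [ 0.59  0.21 -1.18  1.7   0.2   1.36  2.51]
3.141592653589793 [0.53, 0.11, 0.15] [ 0.56  0.68 -1.18  1.92  0.73  1.06  2.21]
3.141592653589793 [0.5, -0.11, 0.13] [-0.68  0.61  1.11  2.08 -0.71  0.9  -2.29]
3.141592653589793 [0.485, 0.222, 0.25] [ 0.37  0.49 -1.17  1.83  0.49  1.15  2.18]
0 [0.46005412 0.1699009  0.39996574] 3.4167 [0.46027475 0.24839907 0.5171088 ]
```

View pics/w1.png

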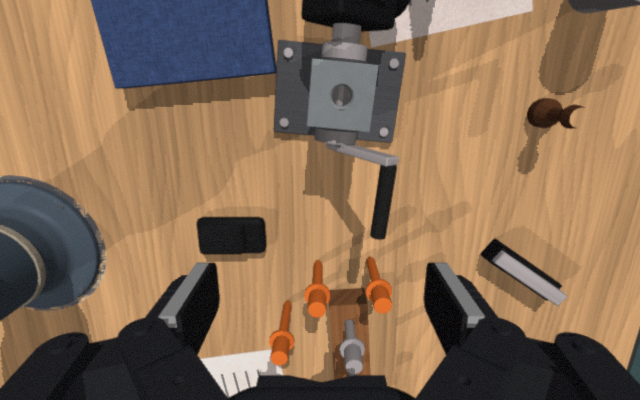

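The wrist view shows the hole at about (342,94), the housing top from (310,60) to (376,130), the bar from (390,165) to (378,238), and the long pin's head at (352,360).

Run:
```python
from h import *
f=np.load("w1.npz"); v=[f[k] for k in f.files]; im,d=v[0],v[1]; C=cloud(v)
z=C[...,2]
def comp(m,seed):
    n,l,s,c=cv2.connectedComponentsWithStats(m.astype(np.uint8),connectivity=4); k=l[seed[1],seed[0]]; return l==k if k else None
H=abs(z-.118)<.004
hm=comp(H,(325,75)); hm=cv2.morphologyEx(hm.astype(np.uint8),cv2.MORPH_OPEN,np.ones((7,7)))
cn=max(cv2.findContours(hm,cv2.RETR_EXTERNAL,cv2.CHAIN_APPROX_NONE)[0],key=cv2.contourArea)
w=onplane(v,cn.reshape(-1,2),.118)
r=cv2.minAreaRect((w[:,:2]*1000).astype(np.float32)); print("housing z",np.nanmedian(z[hm>0]),r)
# hole: dark px or not-plane inside
g=cv2.cvtColor(im,cv2.COLOR_RGB2GRAY); print(g[80:110:2,326:360:3])
zz=np.nan_to_num(z)
inn=np.zeros_like(hm);cv2.rectangle(inn,(322,75),(364,114),1,-1)
ho=((zz<.112)&(inn>0)); ys,xs=np.nonzero(ho); print("hole px",ho.sum(),xs.min(),xs.max(),ys.min(),ys.max())
cc=max(cv2.findContours(ho.astype(np.uint8),0,1)[0],key=cv2.contourArea); (c,rad)=cv2.minEnclosingCircle(cc)
print("hole",onplane(v,[c],.118),rad,onplane(v,[[c[0]+rad,c[1]]],.118))
# bar
b=(g<60)&(zz>.10)&(zz<.2); bm=comp(b,(384,200)); p=C[bm]; print("bar n",len(p))
c0=np.median(p,0); u,s,vt=np.linalg.svd(p-p.mean(0),full_matrices=False); ax=vt[0]; t=(p-c0)@ax
print("bar top surf med",c0,"axis",ax,"yaw from y",np.degrees(np.arctan2(ax[0],ax[1])),"len",np.ptp(t),"ends",p[t.argmin()],p[t.argmax()], "zmax95",np.percentile(p[:,2],90))
# rays through bar centre
ys,xs=np.nonzero(bm); 
for zc in(.135,.14,.145): print(zc,onplane(v,[[xs.mean(),ys.mean()]],zc))
# arm (crank) long pin head
pm=(zz>.128)&(zz<.138)&(g>90); pm[:320]=0; n,l,s,c=cv2.connectedComponentsWithStats(pm.astype(np.uint8)); k=1+s[1:,4].argmax(); print("pin head",s[k],onplane(v,[c[k]],.134))
```

```text
housing z 0.11741786322745024 ((482.01287841796875, 235.72970581054688), (69.33451080322266, 69.75122833251953), 84.63705444335938)
[[125 131 127 127 126 124 123 122 122 126 128 126]
 [127 129 125 123 125 121 121 123 121 120 125 126]
 [125 122 126 122  97  78  79 111 121 127 125 124]
 [124 124 123  86  71  84  67  66 119 124 124 125]
 [127 125 108  72  75  86  76  60  80 126 122 125]
 [127 127  91  72  74  90  76  71  65 118 127 121]
 [127 123  88  71  77  92  72  70  62 108 123 123]
 [126 121  77  71  78  92  72  71  71 100 123 125]
 [128 123  76  72  80  89  70  72  68  99 124 123]
 [128 123  82  71  84  90  69  65  63 109 125 125]
 [128 125 101  77 116  91  68  67  78 117 122 120]
 [124 126 126  81 129 122  69  71 106 120 121 122]
 [128 126 128 112 133 129  74 101 121 120 121 126]
 [126 125 125 136 131 120 122 123 122 122 124 125]
 [125 126 126 128 131 128 125 124 122 125 122 126]]
hole px 327 332 364 75 107
hole [[0.48202383 0.23567457 0.118     ]] 10.359274864196777 [[0.49321054 0.23566721 0.118     ]]
bar n 1082
bar top surf med [0.52649802 0.12675932 0.1522697 ] axis [ 0.09811242  0.99517044 -0.0031209 ] yaw from y 5.630513082743717 len 0.08384987024460158 ends [0.52170462 0.08316755 0.15128239] [0.53420793 0.16619789 0.15326866] zmax95 0.15376756096775435
0.135 [[0.52988182 0.12102495 0.135     ]]
0.14 [[0.52897099 0.12269167 0.14      ]]
0.145 [[0.52806016 0.1243584  0.145     ]]
pin head [345 356  18  18 244] [[ 0.50334363 -0.10807095  0.134     ]]
```

```bash
cat >> h.py <<'E'
PSI=np.radians(-5.5); SX=np.array([np.cos(PSI),np.sin(PSI),0]); SY=np.array([-np.sin(PSI),np.cos(PSI),0])
HOLE=np.array([.4820,.2357,.118]); Z=np.array([0,0,1.])
def bar(th,off=-.008): return HOLE-.043*Z+(-.110+off)*SY+.09*(np.sin(th)*SX+np.cos(th)*Z)
E
python3 - <<'E'
from h import *
R=down(PSI); th0=.69; T=.006*Z
print(bar(th0,0))
command_gripper(.055,25)
movep(bar(th0)+T+.08*Z,R)
print(move_l(bar(th0)+T,feed=.1,until_force=12), sense()["position"])
command_gripper(.0,25); s=sense(); print("gap",s["finger_gap"],s["wrist_force"])
for th in np.linspace(th0,0,7)[1:]:
    move_l(bar(th)+T,feed=.06); s=sense(); print(round(th,2),s["position"].round(4),s["wrist_force"].round(1),round(s["finger_gap"],4))
print(s["time_s"])
v=grab("top"); save("t2.png",cv2.resize(v[0][150:300,60:300],None,fx=3,fy=3))
E
```

```text
[0.52848157 0.12071557 0.14441214]
False [0.52816096 0.11308134 0.15098803]
gap 0.017082999281326762 [-2.07701572  0.08276099  2.85836141]
0.57 [0.52   0.1135 0.1571] [2.1 0.4 1.3] 0.017
0.46 [0.5119 0.1143 0.1627] [ 2.6 -1.   5.2] 0.0171
0.34 [0.5035 0.1151 0.1673] [ 4.9 -2.3  8.4] 0.0169
0.23 [0.4948 0.116  0.1709] [ 7.1 -4.2 11.1] 0.0171
0.12 [0.4845 0.1171 0.1729] [ 4.3 -2.4 12.7] 0.0172
0.0 [0.4733 0.1182 0.1729] [ 5.2 -2.8  9.9] 0.0172
7.9333
```

View pics/t2.png

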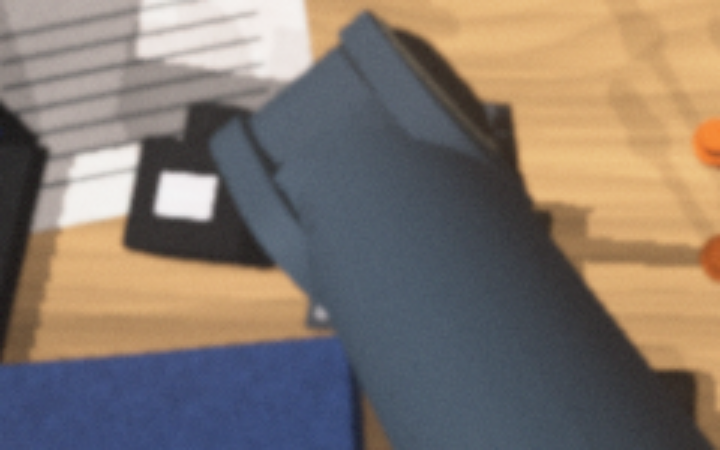

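The arm hides the crank in this view. I'll let go, retreat and check with the wrist camera.

Run:
```python
from h import *
T=.006*Z
move_l(bar(-.03)+T,feed=.06); sleep(.2); s=sense(); print(s["position"],s["wrist_force"].round(1))
command_gripper(.055); move_l(s["position"]+[0,0,.09],feed=.2)
movep([.46,.17,.40],down(PSI)); sleep(.3)
v=grab("wrist"); save("w2.png",v[0]); np.savez("w2.npz",*v)
C=cloud(v); z=np.nan_to_num(C[...,2]); g=cv2.cvtColor(v[0],cv2.COLOR_RGB2GRAY)
b=((z>.14)&(z<.2)&(g<60)&(C[...,1]<.175)&(abs(C[...,0]-.48)<.06)).astype(np.uint8)
n,l,st,c=cv2.connectedComponentsWithStats(b); k=1+st[1:,4].argmax(); p=C[l==k]
print(st[k],"bar",np.median(p,0),np.percentile(p[:,2],[5,95]),"expect centre",bar(0,0))
q=onplane(v,[c[k]],.165)[0]; print(q,"x off",(q-bar(0,0))@SX, "theta",(q-bar(0,0))@SX/.09)
ho=((z<.112)).astype(np.uint8); m=np.zeros_like(ho)
# hole re-measure
hp=(abs(z-.1175)<.005).astype(np.uint8); cn=max(cv2.findContours(cv2.morphologyEx(hp,cv2.MORPH_OPEN,np.ones((7,7))),0,1)[0],key=cv2.contourArea)
r=cv2.minAreaRect((onplane(v,cn.reshape(-1,2),.118)[:,:2]*1000).astype(np.float32)); print("housing",r)
# pin head
pm=((z>.128)&(z<.138)&(g>90)).astype(np.uint8); pm[:320]=0; n,l,s2,c=cv2.connectedComponentsWithStats(pm); k=1+s2[1:,4].argmax(); print("pin head",s2[k],onplane(v,[c[k]],.134))
t=grab("scene"); save("s2.png",cv2.resize(t[0][190:340,350:550],None,fx=3,fy=3)); print(sense()["time_s"])
save("w2c.png",np.hstack([cv2.resize(v[0][0:300,220:470],(375,450)),cv2.resize(t[0][190:340,350:490],(420,450))]))
```

```text
[0.47096409 0.11844433 0.1727597 ] [ 5.2 -3.   8.7]
[ 329  163   18   78 1279] bar [0.47177666 0.13348966 0.17217602] [0.16664245 0.17405924] expect centre [0.47145697 0.12620642 0.165     ]
[0.47198293 0.13059991 0.165     ] x off 0.0001024432355935526 theta 0.0011382581732616956
housing ((482.0597229003906, 235.50457763671875), (68.81060028076172, 69.77436828613281), 84.4950942993164)
pin head [366 354  18  17 248] [[ 0.50324519 -0.10836326  0.134     ]]
10.5333
```

View pics/w2c.png

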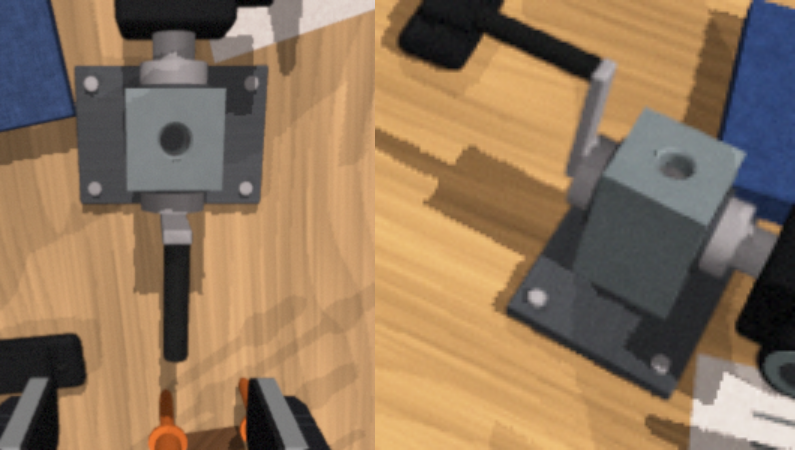

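The crank is upright: the measured tilt is about 0.00 rad and the bar top is at z 0.174 m, as expected. The hole is clear in both views. I'll cross-check the hole's position in the other two views using the saved pictures, then pick the pin.

Run:
```python
from h import *
for n,(u,v0),r in(("scene",(451,245),9),("top",(177,222),7)):
    im=cv2.imread(f"pics/{n}0.png"); p=camera_params(n)
    v=(im,None,np.array(p["K"]),np.array(p["dist"]),np.array(p["rotation"]),np.array(p["position"]))
    g=cv2.cvtColor(im,cv2.COLOR_BGR2GRAY).astype(float)
    w=g[v0-r:v0+r+1,u-r:u+r+1]; t=(np.percentile(w,90)+w.min())/2
    b=(w<t).astype(np.uint8); nn,l,s,c=cv2.connectedComponentsWithStats(b); k=1+s[1:,4].argmax()
    print(n,t,s[k],c[k]+[u-r,v0-r],onplane(v,[c[k]+[u-r,v0-r]],.118))
    # four housing corners: print quad from colour segmentation
    q=cv2.cvtColor(im,cv2.COLOR_BGR2LAB).astype(int); ref=q[212:215,186:190].reshape(-1,3).mean(0) if n=="top" else q[238:241,438:442].reshape(-1,3).mean(0)
    m=(np.abs(q-ref).max(-1)<12).astype(np.uint8); m=cv2.morphologyEx(m,cv2.MORPH_OPEN,np.ones((3,3))); nn,l,s,_=cv2.connectedComponentsWithStats(m)
    k=l[213,188] if n=="top" else l[239,440]; cn=max(cv2.findContours((l==k).astype(np.uint8),0,1)[0],key=cv2.contourArea)
    W=onplane(v,cn.reshape(-1,2),.118); print("rect",cv2.minAreaRect((W[:,:2]*1000).astype(np.float32)))
```

```text
scene 105.5 [ 3  5 11  9 72] [450.44444444 245.18055556] [[0.48495828 0.23879616 0.118     ]]
rect ((482.8833312988281, 236.52755737304688), (69.25312805175781, 68.90613555908203), 84.34364318847656)
top 108.3 [ 1  1 11 11 86] [175.75581395 220.76744186] [[0.48031729 0.23565448 0.118     ]]
rect ((490.411865234375, 240.44747924804688), (78.53695678710938, 85.97489166259766), 85.65277099609375)
```

The three views agree on the hole at (0.482, 0.236) within 1 to 3 mm. Picking the pin now.

Run:
```python
from h import *
R=down(PSI); p=np.array([.5027,-.109,0])
movep(p+.22*Z,R)
print(move_l(p+.130*Z,feed=.1,until_force=8),sense()["position"])
command_gripper(0,60); s=sense(); print("gap",s["finger_gap"],s["position"])
move_l(s["position"]+[0,0,.14],feed=.12); s=sense(); print(s["finger_gap"],s["wrist_force"])
movep([.482,.2358,.34],R); move_l([.482,.2358,.118+.02+.125],feed=.1); sleep(.3)
s=sense(); print(s["position"],s["finger_gap"],s["time_s"],s["wrist_force"])
a=grab("scene"); b=grab("wrist"); np.savez("s3.npz",*a)
save("s3.png",np.hstack([cv2.resize(a[0][130:320,360:560],(420,400)),cv2.resize(b[0][100:400,170:470],(380,400))]))
```

```text
False [ 0.50324907 -0.10892066  0.13057302]
gap 0.02253694989409741 [ 0.50321255 -0.10907831  0.13070263]
0.02206560125095426 [-0.20903854 -0.7196769  -2.71225648]
[0.48213642 0.235913   0.26338483] 0.02244578584668497 17.1083 [ 0.69974377  0.59281695 -1.06030652]
```

View pics/s3.png

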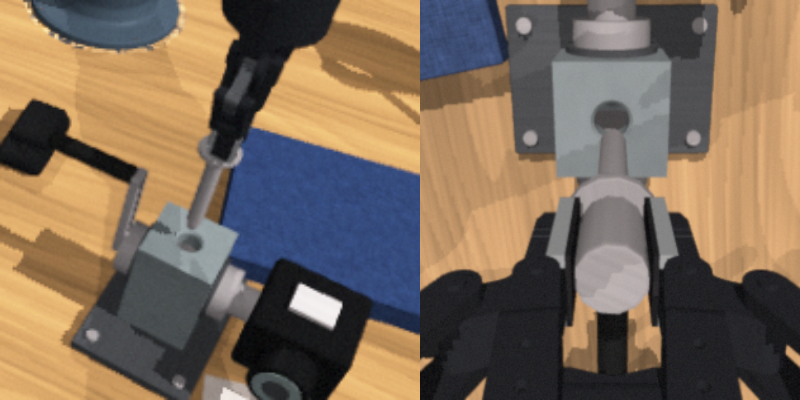

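The pin is held upright and the nose is about over the hole: nose at (613,130) against hole at (610,118) in the right-hand wrist half, nose at (193,225) against hole at (189,242) in the scene half. I'll lower it with a force guard.

Run:
```python
from h import *
f=np.load("s3.npz"); v=[f[k] for k in f.files]
print("nose",onplane(v,[[451.9,236.9]],.138))
for z in(.235,.200,.165):
    h=move_l([.482,.2358,z],feed=.06,until_force=8); s=sense(); print(z,h,s["position"].round(4),s["wrist_force"].round(1),s["ft_torque"].round(2))
    if h: break
else:
    h=move_l([.482,.2358,.148],feed=.03,until_force=12); s=sense(); print(h,s["position"].round(4),s["wrist_force"].round(1))
print(s["time_s"],s["finger_gap"])
```

```text
nose [[0.48241907 0.23582749 0.138     ]]
0.235 False [0.482  0.2359 0.2348] [-0.3 -0.3 -1.6] [-0.02 -0.   -0.01]
0.2 False [0.4821 0.236  0.2001] [-1.3 -0.1 -0.2] [ 0.05 -0.06 -0.  ]
0.165 False [0.4821 0.236  0.1651] [ 0.4  0.4 -1.1] [-0.01 -0.01  0.01]
True [0.4821 0.2357 0.1518] [-0.7 -1.1  5.8]
19.7667 0.02199210067285715
```

The collar made contact at TCP z 0.1518 m, against 0.1517 m expected. Releasing, retreating and checking.

Run:
```python
from h import *
command_gripper(.05); sleep(.2); s=sense()
move_l(s["position"]+[0,0,.12],feed=.15); movep([.46,.17,.40],down(PSI)); sleep(.3)
v=grab("wrist"); C=cloud(v); z=np.nan_to_num(C[...,2]); g=cv2.cvtColor(v[0],cv2.COLOR_RGB2GRAY)
m=(np.hypot(C[...,0]-.482,C[...,1]-.236)<.03)
print("head top z",np.percentile(z[m],97),"expect .155; centre",np.nanmedian(C[m&(z>.15)],0))
b=((z>.14)&(z<.2)&(g<60)&(C[...,1]<.175)&(abs(C[...,0]-.48)<.06)).astype(np.uint8)
n,l,st,c=cv2.connectedComponentsWithStats(b); k=1+st[1:,4].argmax(); q=onplane(v,[c[k]],.165)[0]; print("theta",(q-bar(0,0))@SX/.09)
a=grab("scene"); save("f.png",np.hstack([cv2.resize(v[0],(400,400))[:,:],cv2.resize(a[0][130:320,200:560],(400,400))])); print(sense()["time_s"],sense()["wrist_force"])
```

```text
head top z 0.15510330701744435 expect .155; centre [0.48207132 0.23342939 0.15429186]
theta 0.00246329162669831
22.3333 [-0.02335645  0.59801177  0.41183932]
```

View pics/f.png

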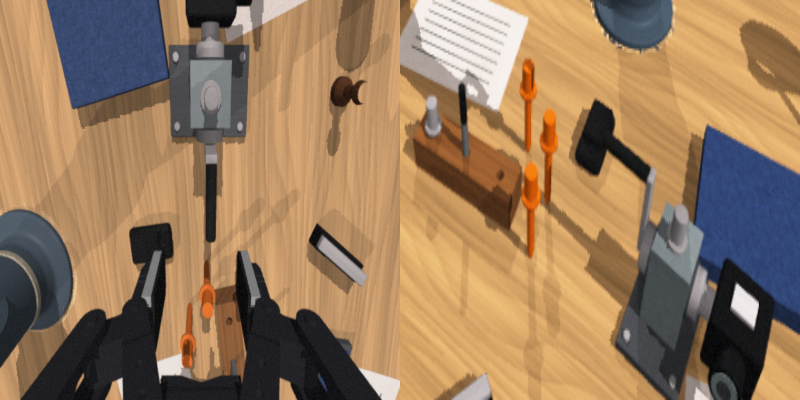

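The long pin is seated with its collar on the housing. The crank is upright, the other two items are still in the rack, and the orange pins are still standing.

```bash
python3 -c "
from rig import *
print(finish_job())"
```

```text
the job is handed in; nothing more can be done
None
```

The camera is level again and the long steel pin is locked through the housing and shaft. I handed the job in after about 22 s of the 58 s allowed. `finish_job` gives no verdict, so these are my own last checks:

- **Crank:** I gripped the bar and swung it from about 0.69 rad to upright. It measured about 0.002 rad after the pin went in.
- **Pin:** I took the long pin from the rack and lowered it with a force guard. It met contact only at the collar, at TCP z 0.1518 m (0.1517 m expected). After I let go, the head top was at 0.155 m, as expected for a seated collar.
- **Surroundings:** The gripper is clear of everything. The short pin and marker are still in the rack, and the orange pins are still standing.

One measurement disagreed: the bar's centre came out about 4 mm off along the shaft direction. I left it, since it does not affect the tilt. The three camera views agreed on the hole to within 1 to 3 mm.

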